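# Slide the spray can home into its bench stall

## Robot

A 6-joint arm with a two-finger parallel gripper is mounted at the origin on a cart in front of the work surface, level with it; the furniture and walls round the work are solid. World frame = base frame: x ahead of the robot, y to its left, z up, the work surface at z = 0. Lengths are in m, angles in rad, forces in N, time in s.
With the tool pointing down it reaches from about 0.375 to 0.9 m from the base axis. Payload 3.1 kg.
Tool frame: the origin (TCP) lies at the very end of the fingers, on their centre line; the grasp point (between the pads) lies robot.grasp_offset behind it (robot.grasp_offset is the distance from the TCP to the grasp point, in m); z points along the fingers, y is the direction in which the jaws open and shut (so a half turn about z gives the same grasp; the last joint's range is limited). The gripper opens to 87 mm and grips with 3 to 60 N. Pads are 19 mm wide; open, the fingers measure 117 mm over their backs; the gripper's body (75 mm by 190 mm) begins 51 mm behind the grasp point.
Start: joints at [1.087, 0.527, 1.433, -0, 1.181, -0.178], TCP at [0.188, 0.596, 0.223] pointing down, gripper open.
Joint ranges: [-3.08, 3.08], [-0.75, 2.2], [0.22, 2.44], [-1.43, 4.57], [0, 2.65], [-2.85, 2.85]. Speed limits (rad/s): [2.79, 2.79, 3.14, 3.14, 3.14, 3.14].

## Interface

Orientations are given as a unit quaternion [x, y, z, w].
In Python, from rig import robot gives the robot as it stands.
- The arm moves only by the tool drive_tool, never from a script. Its argument "targets" is one flat list of numbers, 6 for each row, row after row: the shift along the tool's x, y, z in cm, then the turn, a rotation vector about the tool's x, y, z in degrees. A call has 1 to 12 rows; each row is the pose to reach, as a shift and turn from the pose commanded when the call began, along the tool's axes at that moment; what a row does not reach only later rows make up. A row lasts 1/12 s, in which the tool goes at most 41.7 mm and 7.16 degrees, less where a joint would pass 70% of its speed; a pose out of reach is approached as far as the arm can. A call with a gripper value outside its range is refused whole. "grip" is the gripper command: -1 is fully open, 1 is shut, values between are in proportion, set as the call begins (left out, the last holds). The fingers move at their own pace and stop on an object; "squeeze" is the grip in N (left out, the last holds). Time passes only in rows, so rows that repeat a pose let the fingers close. It gives the time, the measured TCP pose, the force and the opening at its end, in the units of the state.
- robot.get_obs(): the state, without advancing time (a new reading comes with each control period).
- robot.camera(name): name is "scene" or "top"; returns (picture, depth): 480x640x3 uint8, red, green, blue; 480x640 float32, m along the optical axis (not along the pixel's ray), 0 where there is no reading.
- robot.calibration(name): a dict with "mtx" (3x3 intrinsics, pixels), "R" (3x3) and "t" (3): a world point X has camera coordinates R X + t. Camera axes: x right, y down, z forward; pixel columns grow to the right and rows downward; lengths in m; the calibration is good to about 2 mm. A picture is of the moment at which its call begins. calibration takes no time and is no camera call.
- robot.hand_in(): hands the job in, once; it reports no verdict.
The state is a dict: "time": time; "q": joint angles; "joint_velocities": joint speeds; "joint_torque": joint torques, N m; "position": TCP position; "tool_rot": TCP orientation; "ft_force": force on the tool from outside, world axes, zero at the start; "moment": the same for the moment, N m; "grip_width": finger opening in m.
Only numpy, scipy, OpenCV 4.12 (cv2) and the standard library are available. Lean on these libraries where they do the work, as an engineer would, in place of code of your own. Each camera call takes 0.05 s, during which the arm holds its last target.

## Task

Put the tall spray can away by pushing it across the bench, low on its body so that it slides and stays standing, through the open front of the plywood stall until it stands against the stall's back board. Push it gently with the fingers only, without gripping, lifting or toppling it, and leave the mug, the tape roll and the wood offcut where they are. Finish with the hand clear of everything.

Things in the scene. Friction and masses are not known exactly. Their poses are not given: they have to be found in the camera images.
- spray_can: tall round spray can, upright and loose on the bench: straight wall of radius 32 mm up to 164 mm high, 210 mm tall with its cap, 0.2 to 0.41 kg, friction about 0.5 to 0.75. Origin at the centre of its underside, z up. Pushed higher than about 40 mm it tips. A hand pointing straight down may bump it with the wide gripper body first: lean the hand back 30 to 40 degrees so that the fingertips lead.
- stall: low three-sided plywood stall, fixed, without a floor. Origin on the bench top where the axis of the can stands when home; x points into the stall (the way to push), z up. Inner face of the back board at x = +33 mm (70 mm high); side walls 40 mm high, inner faces at y = +38 and -38 mm, outer at 50, reaching forward only to x = -7 mm, so the near half of a can at home stands out in front.
- mug: mug, 80 mm across (112 mm with the handle), 94 mm tall, loose bystander; origin at the centre of its underside
- tape_roll: roll of masking tape lying flat, 108 mm across, 24 mm high, loose bystander; origin at the centre of its underside
- offcut: plain block of wood, 45 x 140 x 45 mm, long side along its y, loose bystander; origin at the centre of its underside
Mind the look-alikes: they are no part of the job. Leave any turquoise look-alike of the spray_can alone.

How it is judged:
At the end, for the whole second after the job is handed in: the spray can stands upright (within 0.05 rad), at rest on the bench, between the stall's side walls, no more than about 10 mm short of the back board (x of spray_can in the frame of stall between -0.01 and 0.006 m and y of spray_can in the frame of stall between -0.012 and 0.012 m and angle between spray_can's own z axis and vertical below 0.05 rad and height (world z) of spray_can below 0.004 m and linear speed of spray_can below 0.01 m/s); the robot touches nothing.
It fails at once if the can is tipped or rocked by more than 0.25 rad (angle between spray_can's own z axis and vertical above 0.25 rad).
It fails at once if the can is lifted off the bench (height (world z) of spray_can above 0.015 m).
It fails at once if the can is squeezed or rammed with more than 30 N (contact force between the fingers and spray_can above 30 N).
It fails at once if the mug, the tape roll or the offcut is moved by more than 30 mm (distance of any of mug, tape_roll, offcut from where it was at the start of the episode above 0.03 m).
It also fails if it takes over 45 s, if anything falls off the work surface, if the arm or the gripper's body presses on something with over 40 N, if the wrist force passes 120 N, or if a joint passes its speed limit or range.

## Working session

There is one attempt and no reset: what is moved stays moved. The work goes in short steps, Python scripts to look and compute and a tool call to move; the robot and the scene stay as the last step left them, time stands still between calls to the robot, and variables do not carry over. Pictures are saved under pics/ and viewed, and the job is handed in when it is done.

Besides the shell and the picture viewer there is one more tool, called after "Request:" in YAML: its name, and indented under it one key for each argument. drive_tool: Moves the arm, as the interface text tells. Its arguments: {"type":"object","properties":{"targets":{"type":"array","items":{"type":"number"}},"grip":{"type":"number"},"squeeze":{"type":"number"}},"required":["targets"]}

```bash
mkdir -p pics; ls
python3 - <<'E'
from rig import robot
import cv2,numpy as np
o=robot.get_obs();print({k:np.round(v,3) for k,v in o.items()},robot.grasp_offset)
for n in("scene","top"):
    p,d=robot.camera(n);cv2.imwrite(f"pics/{n}0.png",p[:,:,::-1]);np.save(f"pics/{n}0.npy",d)
    c=robot.calibration(n);print(n,c)
E
```

```text
pics
{'time': np.float64(0.0), 'q': array([ 1.088,  0.528,  1.434, -0.   ,  1.181, -0.178]), 'joint_velocities': array([ 0.   , -0.001,  0.001, -0.   ,  0.   ,  0.   ]), 'joint_torque': array([-2.0000e-03, -4.4004e+01, -1.7659e+01,  6.3000e-02,  5.8000e-02,
       -0.0000e+00]), 'position': array([0.187, 0.596, 0.222]), 'tool_rot': array([ 0.152,  0.988, -0.001, -0.   ]), 'ft_force': array([-1.144,  0.4  , -0.16 ]), 'moment': array([ 0.029, -0.012, -0.039]), 'grip_width': np.float64(0.087)} 0.0187
scene {'mtx': array([[588.52269862,   0.        , 320.56851886],
       [  0.        , 588.52269862, 245.9390274 ],
       [  0.        ,   0.        ,   1.        ]]), 'R': array([[-0.59159413, -0.80617335, -0.01004552],
       [-0.45147176,  0.34157509, -0.82431773],
       [ 0.66797428, -0.48312626, -0.56603832]]), 't': array([0.42638367, 0.26734135, 0.56843532])}
top {'mtx': array([[459.45289745,   0.        , 317.61090587],
       [  0.        , 459.45289745, 238.60219973],
       [  0.        ,   0.        ,   1.        ]]), 'R': array([[ 0.0274616 , -0.99931041,  0.02499135],
       [-0.99708922, -0.02916232, -0.07044605],
       [ 0.07112628, -0.02298404, -0.99720248]]), 't': array([0.07815394, 0.57302594, 0.8510701 ])}
```

View pics/scene0.png

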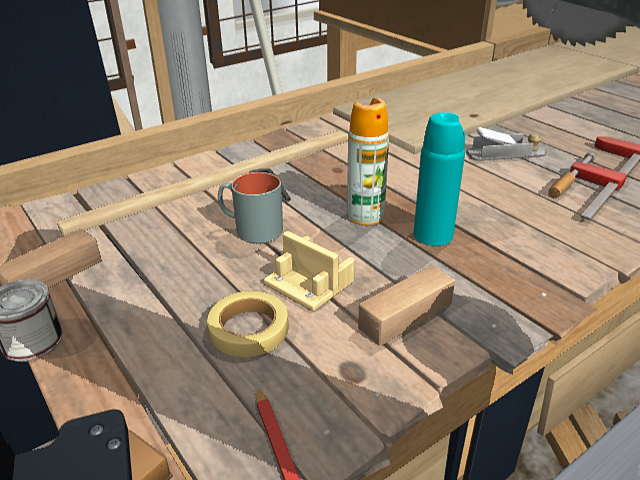

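View pics/top0.png

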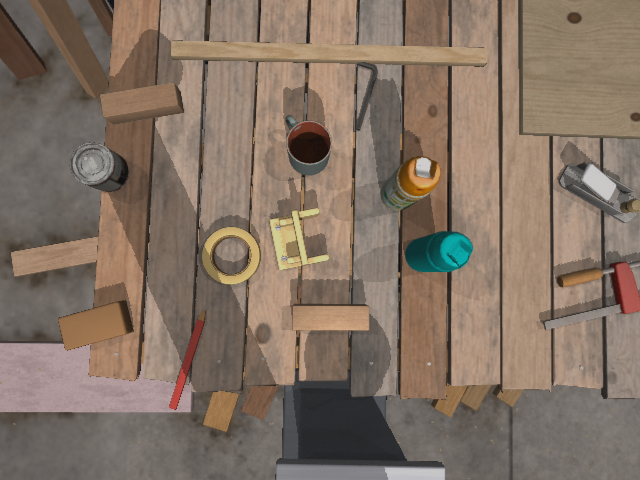

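```bash
cat > h.py <<'E'
from rig import robot
import numpy as np,cv2
from scipy.spatial.transform import Rotation as Rn
def cloud(n,d):
    c=robot.calibration(n);K=c['mtx'];v,u=np.mgrid[:480,:640]
    P=np.stack([(u-K[0,2])/K[0,0]*d,(v-K[1,2])/K[1,1]*d,d],-1)
    return (P-c['t'])@c['R']
def pix(n,u,v,z=0.):
    c=robot.calibration(n);r=c['R'].T@np.linalg.solve(c['mtx'],[u,v,1]);o=-c['R'].T@c['t']
    return o+r*(z-o[2])/r[2]
def proj(n,X):
    c=robot.calibration(n);p=c['mtx']@(c['R']@np.array(X)+c['t']);return p[:2]/p[2]
E
python3 - <<'E'
from h import *
p=cv2.imread('pics/top0.png')
cv2.imwrite('pics/c1.png',cv2.resize(p[140:340,260:480],None,fx=3.6,fy=3,interpolation=cv2.INTER_CUBIC)[:, :800])
cv2.imwrite('pics/c1.png',cv2.resize(p[150:290,260:450],None,fx=4,fy=4,interpolation=cv2.INTER_CUBIC))
p=cv2.imread('pics/scene0.png')
cv2.imwrite('pics/c2.png',cv2.resize(p[220:320,250:370],None,fx=6,fy=6,interpolation=cv2.INTER_CUBIC))
C=cloud('top',np.load('pics/top0.npy'));S=cloud('scene',np.load('pics/scene0.npy'))
A=np.concatenate([C.reshape(-1,3),S.reshape(-1,3)])
def circ(P):
    from scipy.optimize import least_squares
    f=lambda a:np.hypot(P[:,0]-a[0],P[:,1]-a[1])-a[2]
    r=least_squares(f,[*P[:,:2].mean(0),.03],loss='soft_l1',f_scale=.002);return r.x,np.abs(r.fun).mean()
# occupancy map of heights
for nm,(u0,u1,v0,v1) in dict(can=(345,390,95,226),teal=(412,466,110,247),mug=(215,290,170,245)).items():
    P=S[v0:v1,u0:u1].reshape(-1,3);P=P[(P[:,2]>.03)&(P[:,2]<.15)]
    print(nm,len(P),P.min(0),P.max(0),circ(P))
P=C[150:290,260:340].reshape(-1,3);P=P[P[:,2]>.01];print('stall',P.min(0),P.max(0))
for nm,(u0,u1,v0,v1) in dict(tape=(195,265,220,290),off=(285,375,295,340),mug=(275,335,110,180)).items():
    P=C[v0:v1,u0:u1].reshape(-1,3);P=P[P[:,2]>.015];print(nm,P.min(0),P.max(0))
E
```

```text
can 2544 [ 0.63118175 -0.36088512  0.03006543] [ 1.09644568 -0.02256631  0.14997218] (array([ 0.66686658, -0.05810208,  0.03290191]), np.float64(0.0017302647505897989))
teal 2830 [ 0.51450625 -0.12876831  0.03007908] [ 0.57318846 -0.07244983  0.14998742] (array([ 0.55015084, -0.1079185 ,  0.0328545 ]), np.float64(0.0009011219028549281))
mug 2800 [0.60243778 0.07682606 0.03001201] [0.79370063 0.16225824 0.09556918] (array([0.73653822, 0.11792978, 0.03870527]), np.float64(0.005428810926219053))
stall [0.5086783  0.0746826  0.01000328] [0.73707991 0.18629119 0.88710346]
tape [0.48223024 0.11437184 0.01501297] [0.58767291 0.31000123 0.88710346]
off [ 0.40329475 -0.0012263   0.01510348] [0.5086783  0.13813662 0.88710346]
mug [0.5086783  0.07695907 0.01540262] [0.7893045  0.16175799 0.88710346]
```

View pics/c1.png

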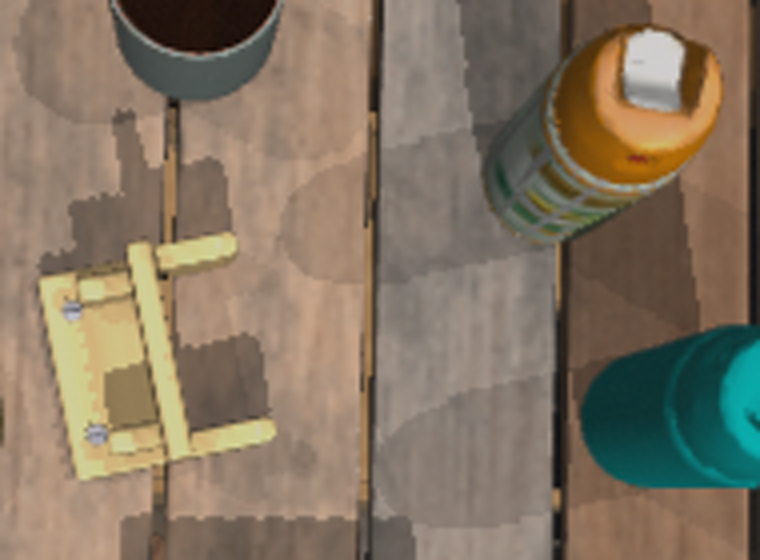

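View pics/c2.png

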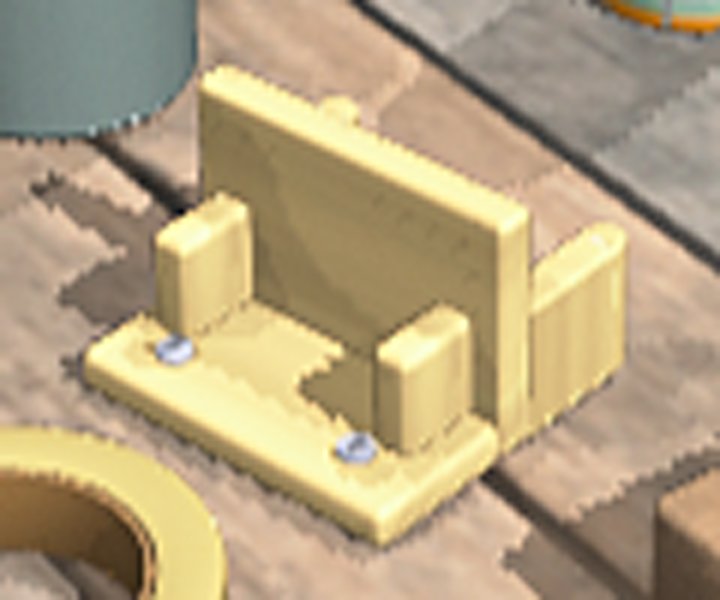

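Run:
```python
from h import *
C=cloud('top',np.load('pics/top0.npy'));S=cloud('scene',np.load('pics/scene0.npy'))
q=lambda u,v,z:np.round(pix('top',260+u/4,150+v/4,z)[:2],4)
print('edge',q(152,243,.07),q(188,453,.07),'wallfront outer',q(236,240,.04),q(275,430,.04))
P=C[200:285,260:345].reshape(-1,3)
B=P[(P[:,2]>.06)&(P[:,2]<.08)];W=P[(P[:,2]>.033)&(P[:,2]<.047)]
for n,X in(('board',B),('wall',W)):
    print(n,len(X),X[:,:2].mean(0),cv2.minAreaRect(X[:,:2].astype(np.float32)*1000))
r=cv2.minAreaRect(B[:,:2].astype(np.float32)*1000);print(cv2.boxPoints(r))
# can from top cam
from scipy.optimize import least_squares
for nm,Q in(('scene',S[95:226,345:390]),('top',C[150:220,375:445])):
    Q=Q.reshape(-1,3)
    m=(Q[:,2]>.02)&(Q[:,2]<.155)&(np.hypot(Q[:,0]-.667,Q[:,1]+.058)<.045);Q=Q[m]
    r=least_squares(lambda a:np.hypot(Q[:,0]-a[0],Q[:,1]-a[1])-.032,[.667,-.058],loss='soft_l1',f_scale=.001);print(nm,len(Q),r.x,np.abs(r.fun).mean())
T=C[150:220,375:445].reshape(-1,3);T=T[T[:,2]>.195];print(T.mean(0),T[:,2].max())
```

```text
edge [0.6159 0.132 ] [0.5225 0.1132] wallfront outer [0.6224 0.0937] [0.5348 0.0733]
board 372 [0.56891053 0.12820887] ((569.385498046875, 128.1935272216797), (99.15907287597656, 11.900130271911621), 13.038972854614258)
wall 454 [0.571555   0.12097306] ((571.1671142578125, 121.72857666015625), (99.59149932861328, 77.50550842285156), 12.908323287963867)
[[519.7419   122.804344]
 [522.4267   111.211044]
 [619.0291   133.5827  ]
 [616.3443   145.17601 ]]
scene 2838 [ 0.66604574 -0.05739362] 0.0010027241492216955
top 667 [ 0.66309681 -0.05742112] 0.0003130293400052421
[ 0.65684698 -0.05235633  0.21968265] 0.8871034590384824
```

```bash
cat >> h.py <<'E'
HOME=np.array([.5775,.0903]);SA=np.deg2rad(13.0)
SX=np.array([-np.sin(SA),np.cos(SA)]);SY=np.array([-np.cos(SA),-np.sin(SA)])
def Rt(psi,lean):
    p,l=np.deg2rad([psi,lean]);y=np.array([np.cos(p),np.sin(p),0])
    f=np.array([-np.sin(p),np.cos(p),0]);z=f*np.sin(l)+np.array([0,0,-np.cos(l)])
    return np.stack([np.cross(y,z),y,z],1)
def row(p,R,p0=None,R0=None):
    if p0 is None:
        o=robot.get_obs();p0=o['position'];R0=Rn.from_quat(o['tool_rot']).as_matrix()
    s=R0.T@(np.array(p)-p0)*100;r=np.rad2deg(Rn.from_matrix(R0.T@R).as_rotvec())
    return np.round(np.r_[s,r],2)
E
python3 - <<'E'
from h import *
C=cloud('top',np.load('pics/top0.npy'));S=cloud('scene',np.load('pics/scene0.npy'))
P=np.concatenate([C[110:175,290:335].reshape(-1,3)]);P=P[(P[:,2]>.085)&(P[:,2]<.1)];print('mug rim',cv2.minEnclosingCircle(P[:,:2].astype(np.float32)))
P=S[100:247,412:466].reshape(-1,3);P=P[np.hypot(P[:,0]-.55,P[:,1]+.108)<.05];print('teal h',P[:,2].max())
print('tcp px',proj('scene',[.188,.596,.223]))
from itertools import product
can=np.array([.6645,-.0574]);tl=np.array([.550,-.108]);mug=np.array([.7365,.118])
def cyl(c,r,h):
    a=np.linspace(0,2*np.pi,48,endpoint=False)
    return np.array([[c[0]+r*np.cos(t),c[1]+r*np.sin(t),z] for t in a for z in np.linspace(0,h,15)])
T=cyl(tl,.033,.21);M=cyl(mug,.041,.095)
def clear(R,tcp,pts):
    q=(pts-tcp)@R; d=np.maximum(0,np.abs(q)-0);
    dx=np.maximum(np.abs(q[:,0])-.0375,0);dy=np.maximum(np.abs(q[:,1])-.095,0);dz=np.maximum(np.maximum(-.070-q[:,2],q[:,2]+.070),0)*0
    z=q[:,2]; dz=np.where(z>-.070,z+.070,np.where(z<-.25,-.25-z,0))
    return np.sqrt(dx**2+dy**2+dz**2).min()
for gap,lean in((24,35),(24,30)):
  for psi in range(14,50,4):
    R=Rt(psi,lean);f=np.array([-np.sin(np.deg2rad(psi)),np.cos(np.deg2rad(psi))])
    back=np.sqrt(.032**2-(gap/2e3)**2)+.0095*np.cos(np.deg2rad(lean))
    out=[]
    for s in np.linspace(0,1,9):
        c=can+s*(HOME-can);tcp=np.r_[c-f*back,.016]
        out.append((clear(R,tcp,T),clear(R,tcp,M),clear(R,tcp,cyl(c,.032,.21))))
    print(gap,lean,psi,'teal,mug,can mm',np.round(np.min(out,0)*1000,1))
E
```

```text
mug rim ((0.742524266242981, 0.12140725553035736), 0.04943845793604851)
teal h 0.2117472750853863
tcp px [-31.80626212 671.2155782 ]
24 35 14 teal,mug,can mm [ 0.  33.9 15.7]
24 35 18 teal,mug,can mm [ 0.  28.1 15.7]
24 35 22 teal,mug,can mm [ 0.  23.4 15.7]
24 35 26 teal,mug,can mm [ 0.  19.2 15.7]
24 35 30 teal,mug,can mm [ 0.  15.5 15.6]
24 35 34 teal,mug,can mm [ 0.5 11.4 15.7]
24 35 38 teal,mug,can mm [ 4.6  6.3 15.7]
24 35 42 teal,mug,can mm [ 8.8  0.8 15.7]
24 35 46 teal,mug,can mm [13.3  0.  15.7]
24 30 14 teal,mug,can mm [ 0. 31. 10.]
24 30 18 teal,mug,can mm [ 0.  26.3 10. ]
24 30 22 teal,mug,can mm [ 0.  22.2 10. ]
24 30 26 teal,mug,can mm [ 0.  19.1 10. ]
24 30 30 teal,mug,can mm [ 0.  15.5 10. ]
24 30 34 teal,mug,can mm [ 0.  11.4 10. ]
24 30 38 teal,mug,can mm [ 4.4  6.3 10. ]
24 30 42 teal,mug,can mm [ 8.1  0.8 10. ]
24 30 46 teal,mug,can mm [12.2  0.  10. ]
```

Run:
```python
from h import *
print(row([.72,-.15,.33],Rt(36,35)))
```

```text
[-73.2  -55.15 -10.75 -11.26  33.81  35.34]
```

Run:
```python
from h import *
print(row([.74,-.15,.33],Rt(46,35)))
```

```text
[-75.1  -54.55 -10.75  -8.21  34.37  25.67]
```

Request:
drive_tool:
  targets: [0,0,-8,0,0,0,0,0,-11,0,0,0,-75,-54.5,-11,-8,34,26,-75,-54.5,-11,-8,34,26,-75,-54.5,-11,-8,34,26,-75,-54.5,-11,-8,34,26,-75,-54.5,-11,-8,34,26,-75,-54.5,-11,-8,34,26,-75,-54.5,-11,-8,34,26,-75,-54.5,-11,-8,34,26,-75,-54.5,-11,-8,34,26,-75,-54.5,-11,-8,34,26]
  grip: 0.44

```text
time: 1.1
position: [0.4363, 0.2592, 0.3175]
tool_rot: [0.361, 0.884, 0.111, -0.276]
ft_force: [0.5, 1.1, 0.3]
grip_width: 0.0249
```

Run:
```python
from h import *
print(row([.74,-.15,.33],Rt(46,35)))
for n in("scene","top"):
    p,d=robot.camera(n);cv2.imwrite(f"pics/{n}1.png",p[:,:,::-1]);np.save(f"pics/{n}1.npy",d)
```

```text
[-40.69  -8.05 -29.63   0.07   0.34  -0.36]
```

View pics/scene1.png

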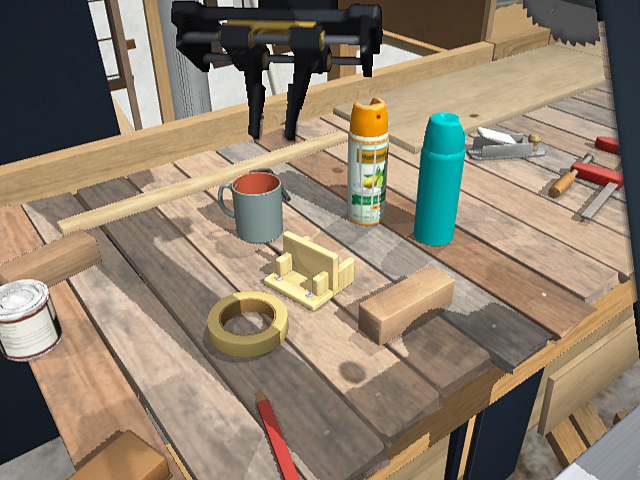

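```bash
cat > cl.py <<'E'
from h import *
can=np.array([.6645,-.0574]);tl=np.array([.550,-.108]);mug=np.array([.7375,.119])
def cyl(c,r,h):
    a=np.linspace(0,2*np.pi,48,endpoint=False)
    return np.array([[c[0]+r*np.cos(t),c[1]+r*np.sin(t),z] for t in a for z in np.linspace(0,h,15)])
T=cyl(tl,.033,.212);M=cyl(mug,.041,.095)
def box(q,hx,hy,z0,z1):
    return np.sqrt(np.maximum(abs(q[:,0])-hx,0)**2+np.maximum(abs(q[:,1])-hy,0)**2+np.maximum(np.maximum(z0-q[:,2],q[:,2]-z1),0)**2).min()
def clear(R,tcp,pts):
    q=(pts-tcp)@R
    return min(box(q,.0375,.095,-.14,-.07),box(q,.05,.05,-.4,-.14))
def tcpof(c,psi,gap,lean,z):
    f=np.array([-np.sin(np.deg2rad(psi)),np.cos(np.deg2rad(psi))])
    return np.r_[c-f*(np.sqrt(.032**2-(gap/2e3)**2)+.0095*np.cos(np.deg2rad(lean))),z]
E
python3 - <<'E'
from cl import *
for lean in (35,30,25):
 for s in np.linspace(-.2,1,7):
  for psi in range(16,56,6):
    c=can+max(s,0)*(HOME-can); t=tcpof(c,psi,25,lean,.018)
    R=Rt(psi,lean)
    if s<0:t=t-.04*np.r_[Rt(psi,0)[:,0]]
    print(lean,round(s,1),psi,np.round([1000*clear(R,t,x) for x in(T,M,cyl(c,.032,.21))],0),end='; ')
  print()
E
```

```text
35 -0.2 16 [ 43. 196.  55.]; 35 -0.2 22 [ 55. 185.  55.]; 35 -0.2 28 [ 68. 174.  55.]; 35 -0.2 34 [ 80. 162.  55.]; 35 -0.2 40 [ 91. 149.  55.]; 35 -0.2 46 [103. 136.  55.]; 35 -0.2 52 [114. 123.  55.]; 
35 -0.0 16 [ 43. 196.  55.]; 35 -0.0 22 [ 55. 185.  55.]; 35 -0.0 28 [ 68. 174.  55.]; 35 -0.0 34 [ 80. 162.  55.]; 35 -0.0 40 [ 91. 149.  55.]; 35 -0.0 46 [103. 136.  55.]; 35 -0.0 52 [114. 123.  55.]; 
35 0.2 16 [  0. 125.  16.]; 35 0.2 22 [  0. 114.  16.]; 35 0.2 28 [  6. 103.  16.]; 35 0.2 34 [14. 92. 16.]; 35 0.2 40 [25. 81. 16.]; 35 0.2 46 [35. 70. 16.]; 35 0.2 52 [46. 60. 16.]; 
35 0.4 16 [ 0. 95. 16.]; 35 0.4 22 [ 0. 84. 16.]; 35 0.4 28 [ 0. 73. 16.]; 35 0.4 34 [ 0. 62. 16.]; 35 0.4 40 [ 8. 51. 16.]; 35 0.4 46 [16. 41. 16.]; 35 0.4 52 [26. 31. 16.]; 
35 0.6 16 [ 0. 68. 16.]; 35 0.6 22 [ 0. 57. 16.]; 35 0.6 28 [ 0. 46. 16.]; 35 0.6 34 [ 2. 35. 16.]; 35 0.6 40 [ 9. 26. 16.]; 35 0.6 46 [15. 17. 16.]; 35 0.6 52 [22. 11. 16.]; 
35 0.8 16 [ 0. 45. 16.]; 35 0.8 22 [ 0. 35. 16.]; 35 0.8 28 [ 0. 25. 16.]; 35 0.8 34 [ 4. 17. 16.]; 35 0.8 40 [15. 11. 16.]; 35 0.8 46 [25.  5. 16.]; 35 0.
[... 2083 characters left out ...]
 0.4 16 [ 0. 83.  5.]; 25 0.4 22 [ 0. 72.  5.]; 25 0.4 28 [ 0. 62.  5.]; 25 0.4 34 [ 0. 52.  5.]; 25 0.4 40 [ 4. 42.  5.]; 25 0.4 46 [10. 34.  5.]; 25 0.4 52 [18. 26.  5.]; 
25 0.6 16 [ 0. 56.  5.]; 25 0.6 22 [ 0. 46.  5.]; 25 0.6 28 [ 0. 36.  5.]; 25 0.6 34 [ 2. 28.  5.]; 25 0.6 40 [ 9. 20.  5.]; 25 0.6 46 [15. 15.  5.]; 25 0.6 52 [20. 10.  5.]; 
25 0.8 16 [ 0. 36.  5.]; 25 0.8 22 [ 0. 27.  5.]; 25 0.8 28 [ 0. 20.  5.]; 25 0.8 34 [ 4. 15.  5.]; 25 0.8 40 [15. 11.  5.]; 25 0.8 46 [25.  5.  5.]; 25 0.8 52 [33.  0.  5.]; 
25 1.0 16 [ 0. 28.  5.]; 25 1.0 22 [12. 23.  5.]; 25 1.0 28 [ 8. 19.  5.]; 25 1.0 34 [11. 13.  5.]; 25 1.0 40 [21.  5.  5.]; 25 1.0 46 [34.  0.  5.]; 25 1.0 52 [45.  0.  5.];
```

View pics/top1.png

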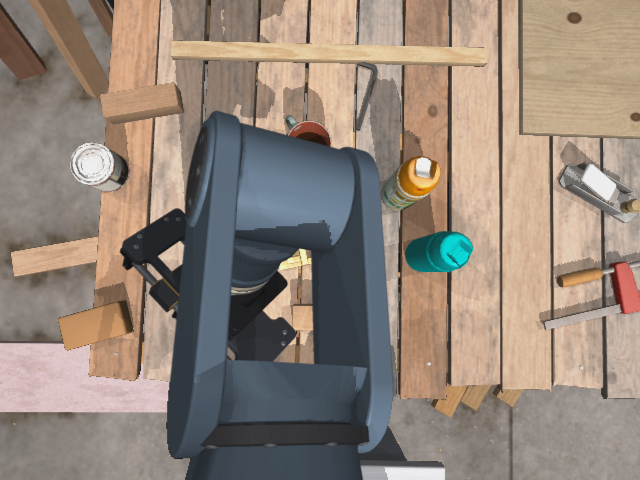

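Run:
```python
from cl import *
from scipy.optimize import least_squares
C=cloud('top',np.load('pics/top0.npy'));S=cloud('scene',np.load('pics/scene0.npy'))
for Q in (S[170:245,232:290].reshape(-1,3),C[115:180,287:335].reshape(-1,3)):
    Q=Q[(Q[:,2]>.01)&(Q[:,2]<.1)&(np.hypot(Q[:,0]-.74,Q[:,1]-.12)<.048)&(np.hypot(Q[:,0]-.74,Q[:,1]-.12)>.032)]
    r=least_squares(lambda a:np.hypot(Q[:,0]-a[0],Q[:,1]-a[1])-.04,[.74,.12],loss='soft_l1',f_scale=.001);print('mug',len(Q),r.x,np.abs(r.fun).mean())
t=tcpof(can,48,25,35,.018); b=t-.045*Rt(48,0)[:,0]
print(t,b)
print(row([b[0],b[1],.30],Rt(48,35)))
```

```text
mug 2979 [0.73739216 0.11703003] 0.0015764228226332927
mug 931 [0.73463401 0.11852823] 0.0022541925605701583
[ 0.69217437 -0.08231812  0.018     ] [ 0.72561589 -0.11242899  0.018     ]
[-39.13  -6.19 -24.74   1.47   0.59  -2.27]
```

Request:
drive_tool:
  targets: [-39,-6.2,-24.7,1.5,0.6,-2.3,-39,-6.2,-24.7,1.5,0.6,-2.3,-39,-6.2,-24.7,1.5,0.6,-2.3,-39,-6.2,-24.7,1.5,0.6,-2.3,-39,-6.2,-24.7,1.5,0.6,-2.3,-39,-6.2,-24.7,1.5,0.6,-2.3,-39,-6.2,-24.7,1.5,0.6,-2.3,-39,-6.2,-24.7,1.5,0.6,-2.3,-39,-6.2,-24.7,1.5,0.6,-2.3,-39,-6.2,-24.7,1.5,0.6,-2.3,-39,-6.2,-24.7,1.5,0.6,-2.3,-39,-6.2,-24.7,1.5,0.6,-2.3]

```text
time: 2.2
position: [0.7246, -0.11, 0.2946]
tool_rot: [0.34, 0.89, 0.107, -0.283]
ft_force: [-0.6, -0.6, -1.1]
grip_width: 0.0244
```

Run:
```python
from cl import *
o=robot.get_obs();print(o['q'],o['position'],o['joint_velocities'])
print(row([.7256,-.1124,.30],Rt(48,35)),row([.7256,-.1124,.12],Rt(48,35)))
for n in("scene","top"):
    p,d=robot.camera(n);cv2.imwrite(f"pics/{n}2.png",p[:,:,::-1]);np.save(f"pics/{n}2.npy",d)
```

```text
[-0.38485496  0.94815464  0.5192953   0.25047848  2.24625893 -1.12549019] [ 0.72459861 -0.10998895  0.29460933] [-0.01184681  0.11383117 -0.2282411   0.0326362   0.17697427  0.00266212]
[ 0.12 -0.11 -0.58 -0.21 -0.26  0.07] [-10.27  -0.07  14.12  -0.21  -0.26   0.07]
```

View pics/scene2.png

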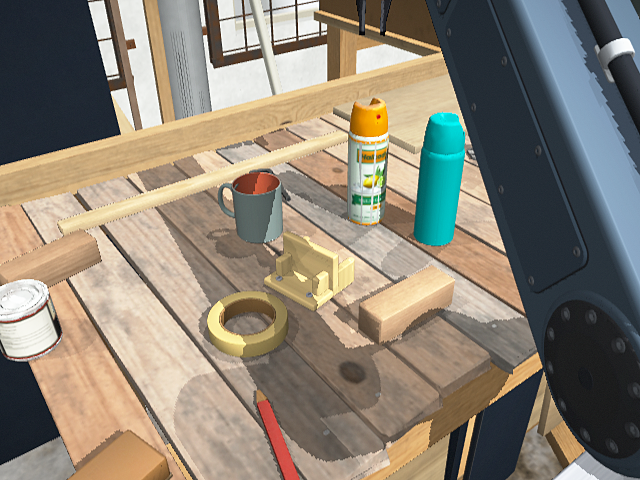

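View pics/top2.png

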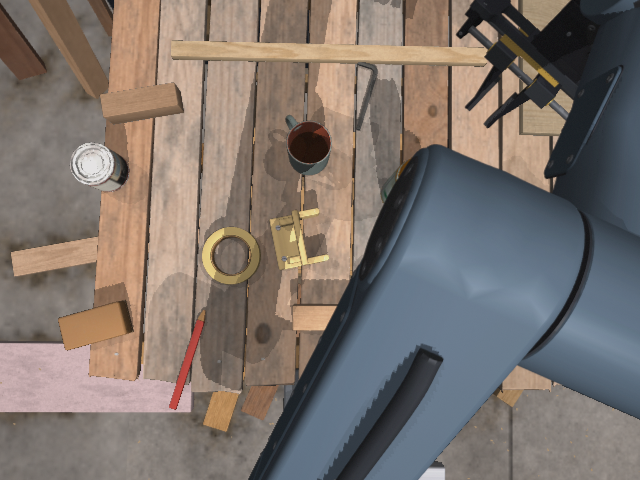

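Run:
```python
from cl import *
C=cloud('top',np.load('pics/top2.npy'));S=cloud('scene',np.load('pics/scene2.npy'))
for u,v in((430,170),(450,250),(520,300),(560,220),(620,330),(400,350),(600,120)):print('top',u,v,np.round(C[v,u],3))
for u,v in((450,20),(480,100),(500,180),(520,220),(560,250),(570,150),(600,40),(600,370),(540,300)):print('sc',u,v,np.round(S[v,u],3))
```

```text
top 430 170 [0.561 0.054 0.66 ]
top 450 250 [0.521 0.045 0.668]
top 520 300 [0.498 0.011 0.666]
top 560 220 [ 0.538 -0.013  0.66 ]
top 620 330 [ 0.484 -0.039  0.665]
top 400 350 [0.467 0.062 0.634]
top 600 120 [ 0.613 -0.077  0.595]
sc 450 20 [0.329 0.153 0.427]
sc 480 100 [0.268 0.179 0.385]
sc 500 180 [0.225 0.196 0.341]
sc 520 220 [0.195 0.207 0.325]
sc 560 250 [0.152 0.225 0.331]
sc 570 150 [0.166 0.217 0.393]
sc 600 40 [0.193 0.166 0.443]
sc 600 370 [0.094 0.252 0.288]
sc 540 300 [0.159 0.22  0.283]
```

Request:
drive_tool:
  targets: [-2,0,3,0,0,0,-4,0,5.7,0,0,0,-6,0,8.5,0,0,0,-8.2,0,11.3,0,0,0,-10.3,-0.1,14.1,-0.2,-0.3,0.1,-10.3,-0.1,14.1,-0.2,-0.3,0.1]

```text
time: 2.8
position: [0.7191, -0.1037, 0.1177]
tool_rot: [0.339, 0.89, 0.107, -0.287]
ft_force: [-1.4, 0.5, -2.0]
grip_width: 0.0239
```

Run:
```python
from cl import *
o=robot.get_obs();print(o['q'],o['position'],o['ft_force'])
print(row([.7256,-.1124,.02],Rt(48,35)))
for n in("scene","top"):
    p,d=robot.camera(n);cv2.imwrite(f"pics/{n}3.png",p[:,:,::-1]);np.save(f"pics/{n}3.npy",d)
```

```text
[-0.38014642  1.06638474  0.71291502  0.21134947  1.95019711 -1.20454375] [ 0.71911407 -0.1037132   0.11766722] [-1.42374651  0.53814329 -1.95307324]
[-6.56 -0.18  7.31 -0.42 -0.72  0.19]
```

View pics/scene3.png

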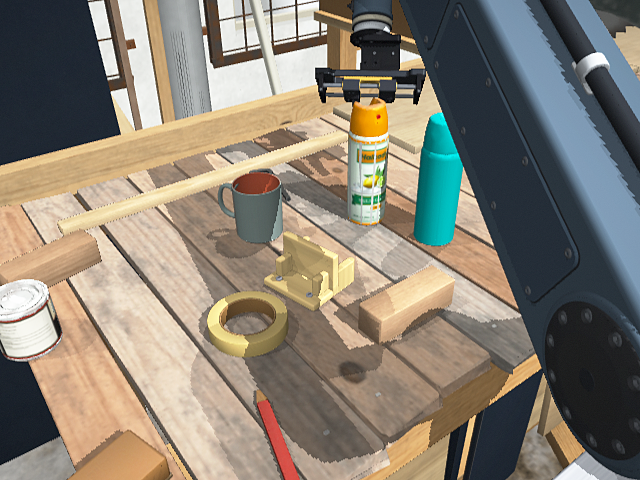

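View pics/top3.png

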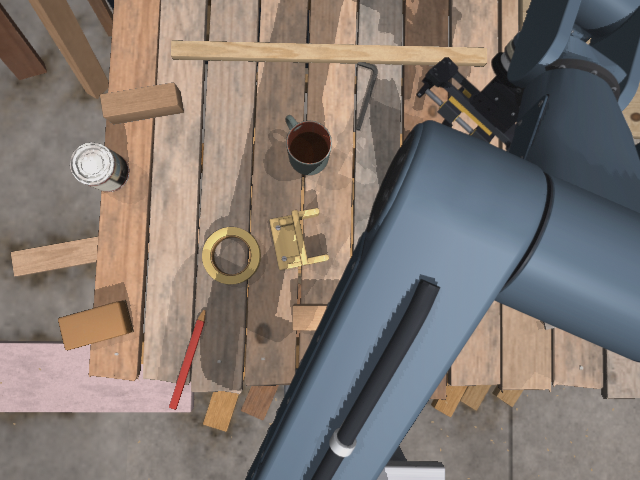

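Request:
drive_tool:
  targets: [-2.2,0,2.4,0,0,0,-4.4,-0.1,4.9,-0.2,-0.4,0.1,-6.0,-0.2,6.6,-0.4,-0.7,0.2,-6.5,-0.2,7.1,-0.4,-0.7,0.2,-6.5,-0.2,7.1,-0.4,-0.7,0.2,-6.5,-0.2,7.1,-0.4,-0.7,0.2]

```text
time: 3.4
position: [0.7336, -0.1172, 0.0329]
tool_rot: [0.342, 0.893, 0.108, -0.272]
ft_force: [0.5, 0.2, 0.2]
grip_width: 0.0246
```

Run:
```python
from cl import *
o=robot.get_obs();print(o['q'],o['position'],o['ft_force'],o['joint_velocities'])
t=tcpof(can,48,25,35,.018);print(t,row(t,Rt(48,35)),row([.7256,-.1124,.018],Rt(48,35)))
p,d=robot.camera('scene');cv2.imwrite(f"pics/s4.png",p[:,:,::-1]);np.save(f"pics/s4.npy",d)
cv2.imwrite('pics/s4c.png',cv2.resize(p[20:260,220:480,::-1],None,fx=2.4,fy=2.4))
```

```text
[-0.38986031  1.16472769  0.69352729  0.20340177  1.84252916 -1.23039859] [ 0.7336494  -0.11718353  0.03287075] [0.50898304 0.15064002 0.22120117] [-9.05164593e-04 -1.95348925e-02 -1.57319111e-02  9.19629970e-05
 -2.87894832e-03 -1.21572406e-03]
[ 0.69217437 -0.08231812  0.018     ] [ 3.66 -0.2   4.26  0.38  0.96  0.18] [-0.07 -0.19  1.75  0.38  0.96  0.18]
```

View pics/s4c.png

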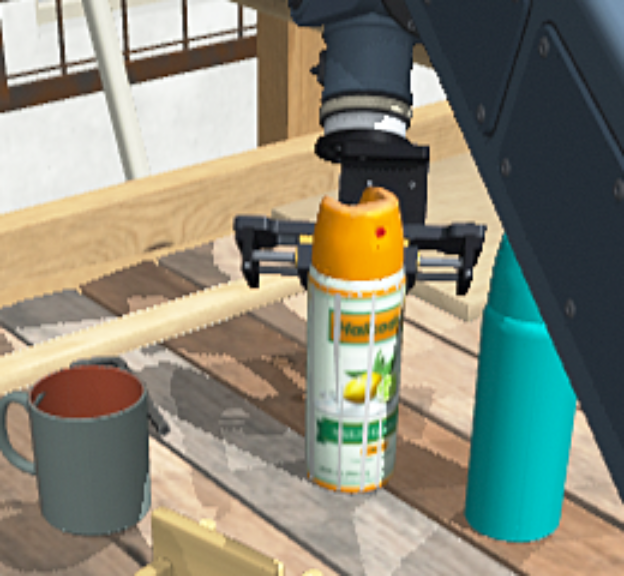

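Request:
drive_tool:
  targets: [-0.1,-0.2,1.0,0.4,1,0.2,-0.1,-0.2,1.75,0.4,1,0.2,1,-0.2,2.4,0.4,1,0.2,2,-0.2,3.1,0.4,1,0.2,2.8,-0.2,3.7,0.4,1,0.2,2.8,-0.2,3.7,0.4,1,0.2,2.8,-0.2,3.7,0.4,1,0.2,2.8,-0.2,3.7,0.4,1,0.2]

```text
time: 4.12
position: [0.6988, -0.0896, 0.015]
tool_rot: [0.342, 0.89, 0.107, -0.282]
ft_force: [-0.3, -0.2, -0.1]
grip_width: 0.0245
```

Run:
```python
from cl import *
o=robot.get_obs();print(o['position'],o['ft_force'],np.abs(o['joint_velocities']).max())
t=tcpof(can,48,25,35,.018);print(t,row(t,Rt(48,35)))
p0=o['position'];R0=Rn.from_quat(o['tool_rot']).as_matrix()
for s in np.linspace(0,.3,7):
  c=can+s*(HOME-can);t=tcpof(c,48,25,35,.018);print(round(s,2),row(t,Rt(48,35)),[round(1000*clear(Rt(48,35),t,x)) for x in(T,M)])
p,d=robot.camera('scene')
cv2.imwrite('pics/s5c.png',cv2.resize(p[20:260,220:480,::-1],None,fx=2.4,fy=2.4))
```

```text
[ 0.6987555  -0.08955292  0.01498875] [-0.31519875 -0.18193906 -0.10314044] 0.01162177064896107
[ 0.69217437 -0.08231812  0.018     ] [ 0.97  0.1   0.31 -0.07 -0.16 -0.1 ]
0.0 [ 0.97  0.1   0.31 -0.07 -0.16 -0.1 ] [67, 98]
0.05 [ 1.64  0.35  0.78 -0.07 -0.16 -0.1 ] [60, 90]
0.1 [ 2.31  0.61  1.25 -0.07 -0.16 -0.1 ] [53, 82]
0.15 [ 2.98  0.87  1.73 -0.07 -0.16 -0.1 ] [46, 75]
0.2 [ 3.64  1.12  2.2  -0.07 -0.16 -0.1 ] [39, 67]
0.25 [ 4.31  1.38  2.67 -0.07 -0.16 -0.1 ] [33, 59]
0.3 [ 4.98  1.64  3.14 -0.07 -0.16 -0.1 ] [28, 52]
```

View pics/s5c.png

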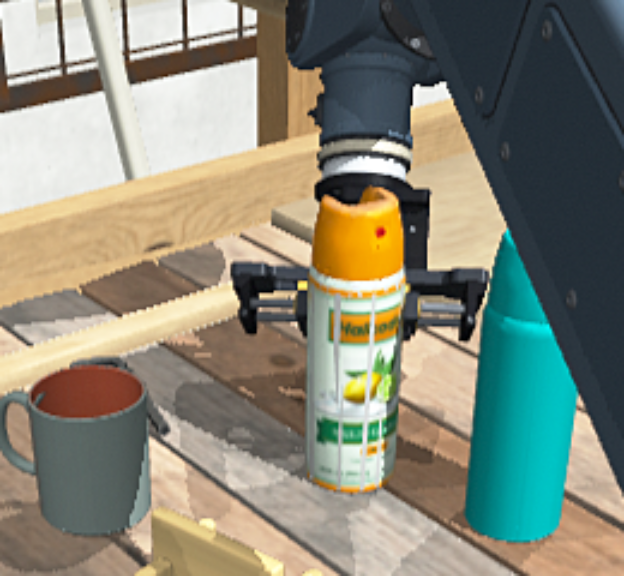

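Request:
drive_tool:
  targets: [0.4,0,0.1,0,0,0,0.7,0.1,0.2,0,0,0,0.97,0.1,0.3,0,0,0,1.25,0.2,0.5,0,0,0,1.6,0.35,0.75,0,0,0,1.95,0.5,1.0,0,0,0,2.3,0.6,1.25,0,0,0,2.65,0.75,1.5,0,0,0,2.98,0.87,1.73,0,0,0,3.2,0.95,1.9,0,0,0,3.3,1.0,1.95,0,0,0,3.3,1.0,1.95,0,0,0]

```text
time: 5.17
position: [0.6763, -0.0557, 0.018]
tool_rot: [0.342, 0.89, 0.108, -0.283]
ft_force: [-0.1, -0.2, -0.4]
grip_width: 0.0243
```

```bash
cat > look.py <<'E'
from cl import *
import sys
from scipy.optimize import least_squares
tag=sys.argv[1]
p,d=robot.camera('scene');S=cloud('scene',d)
cv2.imwrite(f'pics/{tag}.png',cv2.resize(p[20:320,200:480,::-1],None,fx=2,fy=2))
o=robot.get_obs();print(o['time'],o['position'],o['ft_force'])
g=HOME if len(sys.argv)<4 else np.array([float(sys.argv[2]),float(sys.argv[3])])
hsv=cv2.cvtColor(p,cv2.COLOR_RGB2HSV)
# can axis estimate from points with radius 32 fit near guess
R0=Rn.from_quat(o['tool_rot']).as_matrix()
Q=S.reshape(-1,3);m=(Q[:,2]>.045)&(Q[:,2]<.16)&(np.hypot(Q[:,0]-g[0],Q[:,1]-g[1])<.045);Q=Q[m]
r=least_squares(lambda a:np.hypot(Q[:,0]-a[0],Q[:,1]-a[1])-.032,g,loss='soft_l1',f_scale=.001)
# split low / high for tilt
for lo,hi in((.045,.1),(.1,.16)):
    q=Q[(Q[:,2]>lo)&(Q[:,2]<hi)];rr=least_squares(lambda a:np.hypot(q[:,0]-a[0],q[:,1]-a[1])-.032,g,loss='soft_l1',f_scale=.001);print(lo,len(q),np.round(rr.x,4))
c=r.x-np.array([.0015,0])
print('can(corr)',np.round(c,4),'stall xy',(c-HOME)@SX,(c-HOME)@SY,np.abs(r.fun).mean())
E
python3 look.py s6 .642 -.02
python3 - <<'E'
from cl import *
for s,psi in((.22,48),(.3,48),(.4,48),(.5,47),(.6,45),(.7,42),(.8,39),(.9,37.5),(.95,36.5),(1,36)):
  c=can+s*(HOME-can);t=tcpof(c,psi,25,35,.018);print(round(s,2),c,row(t,Rt(psi,35)),[round(1000*clear(Rt(psi,35),t,x)) for x in(T,M)])
E
```

```text
5.2167 [ 0.67641296 -0.05585837  0.01804025] [ 0.77652142 -1.00743053 -0.19234547]
0.045 1139 [ 0.6495 -0.0298]
0.1 1446 [ 0.6495 -0.0297]
can(corr) [ 0.648  -0.0298] stall xy -0.13284101717404762 -0.04165752896970756 0.0009616900986739088
0.22 [ 0.64536  -0.024906] [ 0.53  0.22  0.38 -0.09 -0.26 -0.1 ] [37, 64]
0.3 [ 0.6384  -0.01309] [ 1.6   0.63  1.14 -0.09 -0.26 -0.1 ] [28, 52]
0.4 [0.6297  0.00168] [ 2.94  1.15  2.08 -0.09 -0.26 -0.1 ] [19, 38]
0.5 [0.621   0.01645] [ 4.27  1.6   3.02 -0.66 -0.26  0.72] [15, 26]
0.6 [0.6123  0.03122] [ 5.61  1.98  3.97 -1.82 -0.26  2.36] [14, 18]
0.7 [0.6036  0.04599] [ 6.96  2.3   4.92 -3.54 -0.25  4.81] [15, 14]
0.8 [0.5949  0.06076] [ 8.32  2.62  5.88 -5.27 -0.25  7.26] [13, 12]
0.9 [0.5862  0.07553] [ 9.67  3.04  6.83 -6.13 -0.25  8.49] [12, 10]
0.95 [0.58185  0.082915] [10.34  3.24  7.31 -6.71 -0.25  9.31] [11, 11]
1 [0.5775 0.0903] [11.02  3.46  7.78 -6.99 -0.25  9.72] [11, 10]
```

View pics/s6.png

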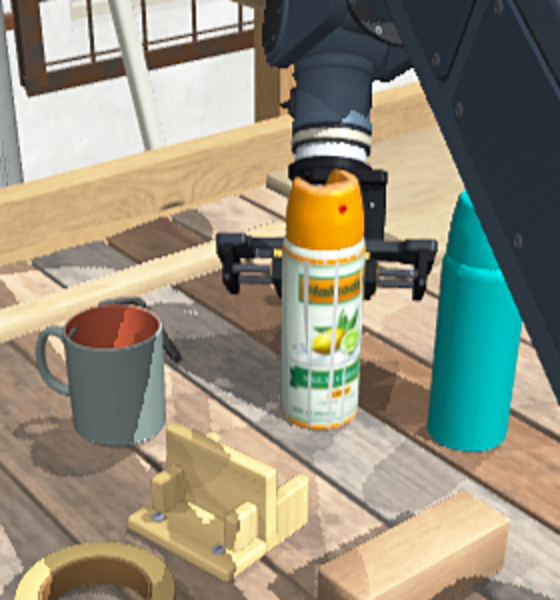

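Request:
drive_tool:
  targets: [0.4,0.15,0.3,0,-0.2,0,0.85,0.33,0.6,0,-0.2,0,1.35,0.53,0.95,0,-0.2,0,1.85,0.73,1.3,0,-0.2,0,2.35,0.92,1.65,0,-0.2,0,2.85,1.1,2.0,0,-0.2,0,3.35,1.28,2.37,-0.2,-0.2,0.2,3.8,1.43,2.7,-0.4,-0.2,0.5,4.27,1.6,3.02,-0.6,-0.2,0.7,4.6,1.7,3.25,-0.9,-0.2,1.1,4.75,1.74,3.35,-1.0,-0.2,1.3,4.75,1.74,3.35,-1.0,-0.2,1.3]

```text
time: 6.22
position: [0.6445, -0.0038, 0.018]
tool_rot: [0.355, 0.885, 0.112, -0.28]
ft_force: [0.2, -0.3, 0.4]
grip_width: 0.0245
```

```bash
python3 look.py s7 .618 .0225
python3 - <<'E'
from cl import *
for s,psi in((.5,46),(.55,46),(.6,45),(.7,42),(.8,39),(.9,37.5),(.95,36.5),(1,36)):
  c=can+s*(HOME-can);t=tcpof(c,psi,25,35,.018);print(round(s,2),c,row(t,Rt(psi,35)),[round(1000*clear(Rt(psi,35),t,x)) for x in(T,M)])
E
```

```text
6.2667 [ 0.64459796 -0.0039463   0.0179806 ] [ 0.33973053 -1.03657223 -0.7030167 ]
0.045 1268 [0.6183 0.0229]
0.1 1563 [0.6183 0.0229]
can(corr) [0.6168 0.0229] stall xy -0.07454241441926625 -0.023121486190206805 0.000898887938286788
0.5 [0.621   0.01645] [-0.5  -0.18 -0.35 -0.24 -0.1   0.22] [14, 28]
0.55 [0.61665  0.023835] [ 0.18  0.06  0.12 -0.24 -0.1   0.22] [14, 22]
0.6 [0.6123  0.03122] [ 0.85  0.23  0.6  -0.81 -0.1   1.04] [14, 18]
0.7 [0.6036  0.04599] [ 2.21  0.5   1.55 -2.54 -0.09  3.49] [15, 14]
0.8 [0.5949  0.06076] [ 3.58  0.77  2.51 -4.26 -0.09  5.95] [13, 12]
0.9 [0.5862  0.07553] [ 4.94  1.14  3.47 -5.12 -0.09  7.18] [12, 10]
0.95 [0.58185  0.082915] [ 5.62  1.31  3.95 -5.7  -0.09  8.  ] [11, 11]
1 [0.5775 0.0903] [ 6.3   1.51  4.42 -5.98 -0.09  8.41] [11, 10]
```

View pics/s7.png

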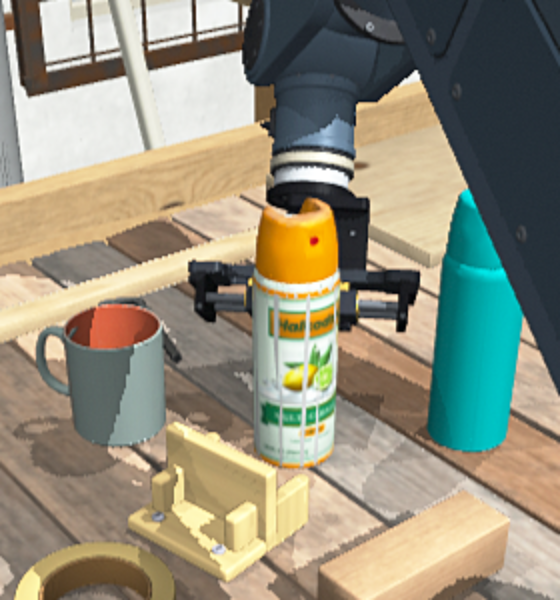

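Run:
```python
from cl import *
for x,y,psi in((-74.5,-23,46.5),(-68,-20.2,45.5),(-60,-17,44.5),(-51,-13.3,43),(-42,-9.5,41.5),(-33,-6,39.8),(-25,-3,38),(-18,-1.7,37),(-12,-1,36.5),(-6,-.3,36),(-2,0,36)):
  c=HOME+SX*x/1e3+SY*y/1e3;t=tcpof(c,psi,25,35,.018);print(x,y,c,row(t,Rt(psi,35)),[round(1000*clear(Rt(psi,35),t,q)) for q in(T,M)])
```

```text
-74.5 -23 [0.61666937 0.0228833 ] [ 0.12  0.02  0.08  0.05 -0.1  -0.19] [14, 22]
-68 -20.2 [0.61247895 0.02858685] [ 0.69  0.08  0.48 -0.53 -0.1   0.63] [13, 20]
-60 -17 [0.60756135 0.03566196] [ 1.39  0.19  0.97 -1.1  -0.09  1.45] [14, 17]
-51 -13.3 [0.60193163 0.04359898] [ 2.17  0.28  1.52 -1.96 -0.09  2.67] [13, 15]
-42 -9.5 [0.59620446 0.05151349] [ 2.96  0.36  2.08 -2.82 -0.09  3.9 ] [12, 15]
-33 -6 [0.59076961 0.05949549] [ 3.74  0.45  2.63 -3.8  -0.09  5.29] [11, 15]
-25 -3 [0.58604689 0.0666156 ] [ 4.44  0.52  3.12 -4.83 -0.09  6.77] [8, 16]
-18 -1.7 [0.58320555 0.07314376] [ 4.98  0.73  3.5  -5.41 -0.09  7.59] [8, 15]
-12 -1 [0.58117378 0.07883251] [ 5.43  0.97  3.81 -5.7  -0.09  8.  ] [8, 14]
-6 -0.3 [0.57914202 0.08452126] [ 5.88  1.21  4.13 -5.98 -0.09  8.41] [9, 12]
-2 0 [0.5779499  0.08835126] [ 6.16  1.4   4.33 -5.98 -0.09  8.41] [10, 11]
```

Request:
drive_tool:
  targets: [0.35,0.05,0.25,-0.2,-0.1,0.2,0.69,0.08,0.48,-0.5,-0.1,0.6,1.05,0.14,0.73,-0.8,-0.1,1.0,1.39,0.19,0.97,-1.1,-0.1,1.5,1.8,0.24,1.25,-1.5,-0.1,2.1,2.17,0.28,1.52,-2,-0.1,2.7,2.57,0.32,1.8,-2.4,-0.1,3.3,2.96,0.36,2.08,-2.8,-0.1,3.9,3.35,0.4,2.35,-3.3,-0.1,4.6,3.74,0.45,2.63,-3.8,-0.1,5.3,4.0,0.47,2.81,-4.2,-0.1,5.8,4.0,0.47,2.81,-4.2,-0.1,5.8]

```text
time: 7.27
position: [0.6119, 0.0335, 0.018]
tool_rot: [0.41, 0.861, 0.129, -0.272]
ft_force: [-0.3, -0.8, 0.0]
grip_width: 0.0242
```

```bash
python3 look.py s8 .589 .0625
python3 - <<'E'
from cl import *
for x,y,psi in((-30,-5,39),(-25,-3,38.5),(-18,-1.7,37.5),(-12,-1,37),(-6,-.3,36),(-2,0,36)):
  c=HOME+SX*x/1e3+SY*y/1e3;t=tcpof(c,psi,25,35,.018);print(x,y,c,row(t,Rt(psi,35)),[round(1000*clear(Rt(psi,35),t,q)) for q in(T,M)])
p,d=robot.camera('top');cv2.imwrite('pics/t8.png',p[:,:,::-1])
E
```

```text
7.3167 [0.61214051 0.03340395 0.01795316] [ 0.22830836 -1.18587414 -0.24727892]
0.045 1345 [0.5895 0.0635]
0.1 1676 [0.5896 0.0635]
can(corr) [0.588  0.0635] stall xy -0.028490189668738945 -0.00422016167258374 0.0008669878501753319
-30 -5 [0.58912038 0.06219365] [-0.03  0.02 -0.03 -0.07 -0.02  0.14] [10, 15]
-25 -3 [0.58604689 0.0666156 ] [ 0.41  0.03  0.28 -0.36 -0.02  0.55] [9, 15]
-18 -1.7 [0.58320555 0.07314376] [ 0.97  0.16  0.68 -0.93 -0.02  1.37] [9, 14]
-12 -1 [0.58117378 0.07883251] [ 1.44  0.33  1.   -1.22 -0.02  1.78] [9, 13]
-6 -0.3 [0.57914202 0.08452126] [ 1.91  0.46  1.33 -1.79 -0.02  2.6 ] [9, 12]
-2 0 [0.5779499  0.08835126] [ 2.21  0.61  1.55 -1.79 -0.02  2.6 ] [10, 11]
```

View pics/s8.png

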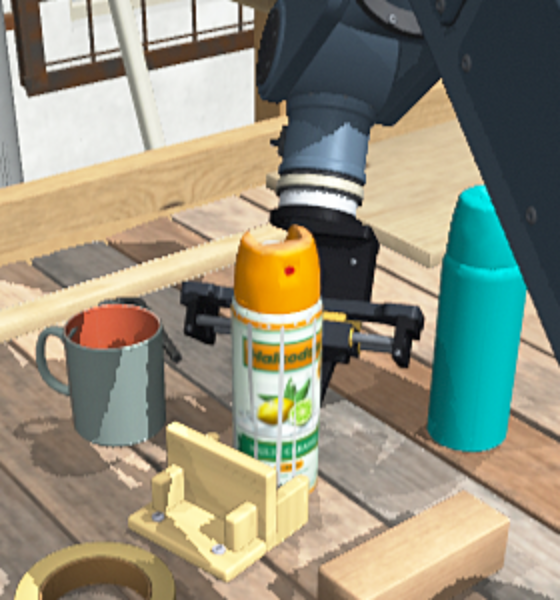

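View pics/t8.png

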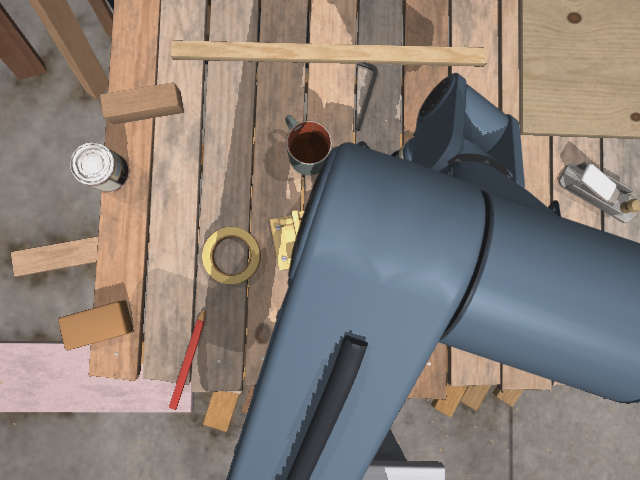

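Request:
drive_tool:
  targets: [0.2,0.02,0.14,-0.2,0,0.3,0.41,0.03,0.28,-0.4,0,0.6,0.6,0.07,0.42,-0.5,0,0.8,0.8,0.12,0.56,-0.7,0,1.1,0.97,0.16,0.68,-0.9,0,1.4,1.2,0.24,0.84,-1.1,0,1.6,1.4,0.31,0.98,-1.2,0,1.8,1.5,0.35,1.05,-1.2,0,1.8,1.5,0.35,1.05,-1.2,0,1.8]

```text
time: 8.12
position: [0.6037, 0.0497, 0.0178]
tool_rot: [0.425, 0.854, 0.134, -0.269]
ft_force: [0.5, -1.2, -0.1]
grip_width: 0.0241
```

```bash
python3 look.py s9 .580 .081
python3 - <<'E'
from cl import *
for x,y,psi in((-12,-1,37),(-6,-.3,36),(-3,0,36),(-1,0,36),(1,0,36)):
  c=HOME+SX*x/1e3+SY*y/1e3;t=tcpof(c,psi,25,35,.018);print(x,y,c,row(t,Rt(psi,35)),[round(1000*clear(Rt(psi,35),t,q)) for q in(T,M)])
S=cloud('scene',np.load('pics/scene0.npy'))
P=S[215:315,255:365].reshape(-1,3);B=P[(P[:,2]>.066)&(P[:,2]<.075)&(np.abs((P[:,:2]-HOME)@SX-.04)<.025)]
r=cv2.minAreaRect(B[:,:2].astype(np.float32)*1000);print(len(B),r,np.round([(b/1e3-HOME)@np.c_[SX,SY]*1000 for b in cv2.boxPoints(r)],1))
E
```

```text
8.1667 [0.60376757 0.04964565 0.01783191] [ 0.06063858 -1.8298144   0.75583406]
0.045 1235 [0.582  0.0801]
0.1 1726 [0.582  0.0801]
can(corr) [0.5805 0.0801] stall xy -0.010610273222937462 -0.000669518362650955 0.0008687296254492244
-12 -1 [0.58117378 0.07883251] [-0.02 -0.05 -0.03 -0.01  0.03  0.01] [9, 13]
-6 -0.3 [0.57914202 0.08452126] [ 0.46  0.07  0.3  -0.59  0.03  0.83] [9, 12]
-3 0 [0.57817485 0.08737689] [ 0.69  0.16  0.46 -0.59  0.03  0.83] [10, 11]
-1 0 [0.57772495 0.08932563] [ 0.84  0.24  0.57 -0.59  0.03  0.83] [10, 11]
1 0 [0.57727505 0.09127437] [ 0.99  0.32  0.67 -0.59  0.03  0.83] [11, 10]
392 ((570.7266235351562, 129.1658477783203), (99.71590423583984, 14.723747253417969), 12.427051544189453) [[ 47.3  47.6]
 [ 32.5  47.8]
 [ 31.5 -51.9]
 [ 46.3 -52.1]]
```

View pics/s9.png

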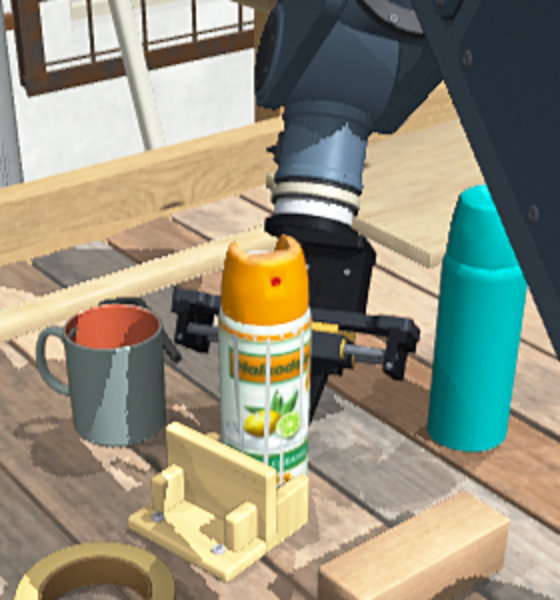

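Request:
drive_tool:
  targets: [0.15,0.03,0.1,-0.2,0,0.3,0.3,0.05,0.2,-0.4,0,0.6,0.46,0.08,0.31,-0.6,0,0.8,0.58,0.13,0.39,-0.6,0,0.8,0.69,0.16,0.46,-0.6,0,0.8,0.75,0.19,0.51,-0.6,0,0.8,0.75,0.19,0.51,-0.6,0,0.8]

```text
time: 8.75
position: [0.6, 0.0579, 0.0179]
tool_rot: [0.433, 0.85, 0.137, -0.267]
ft_force: [-0.7, -0.8, 0.3]
grip_width: 0.0249
```

```bash
python3 look.py s10 .578 .088
python3 - <<'E'
from cl import *
for x,y,psi in((-3,0,36),(-1,0,36),(1,0,36)):
  c=HOME+SX*x/1e3+SY*y/1e3;t=tcpof(c,psi,25,35,.018);print(x,y,row(t,Rt(psi,35)))
E
```

```text
8.8 [0.59996638 0.05788853 0.01789783] [ 0.44346359 -1.36369744 -0.49352765]
0.045 1195 [0.5787 0.089 ]
0.1 1745 [0.5788 0.0887]
can(corr) [0.5772 0.0888] stall xy -0.001412545812302427 0.0006109970374624262 0.0011171201059835799
-3 0 [-0.04 -0.03 -0.04  0.02  0.05  0.03]
-1 0 [0.11 0.05 0.06 0.02 0.05 0.03]
1 0 [0.26 0.13 0.17 0.02 0.05 0.03]
```

View pics/s10.png

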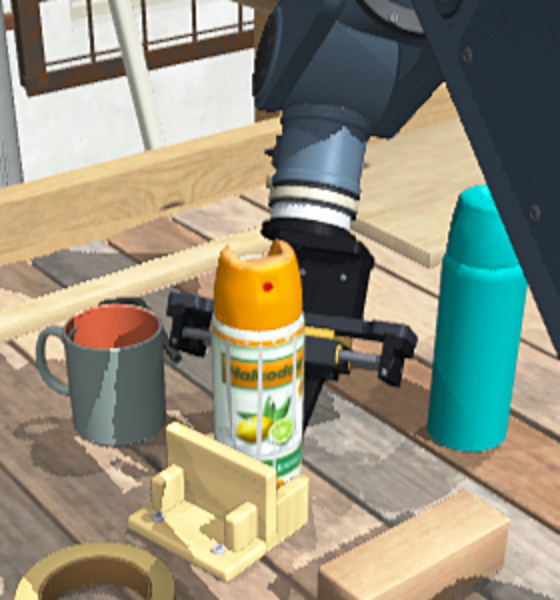

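Run:
```python
from cl import *
for x,y,psi in((-8,-4,36),(-18,-8,37),(-30,-12,39),(-40,-15,42),(-55,-20,45),(-75,-27,47),(-95,-34,48),(-115,-42,48),(-135,-50,48),(-155,-58,48)):
  c=HOME+SX*x/1e3+SY*y/1e3;t=tcpof(c,psi,25,35,.02);print(x,y,row(t,Rt(psi,35)),[round(1000*clear(Rt(psi,35),t,q)) for q in(T,M)])
```

```text
-8 -4 [-0.43  0.14 -0.56  0.02  0.05  0.03] [11, 10]
-18 -8 [-1.31  0.19 -1.17  0.59  0.05 -0.79] [13, 9]
-30 -12 [-2.34  0.21 -1.89  1.74  0.05 -2.43] [16, 9]
-40 -15 [-3.18  0.29 -2.48  3.46  0.05 -4.89] [19, 9]
-55 -20 [-4.45  0.36 -3.37  5.18  0.05 -7.34] [19, 12]
-75 -27 [-6.17  0.35 -4.57  6.33  0.05 -8.98] [18, 20]
-95 -34 [-7.89  0.28 -5.77  6.9   0.05 -9.8 ] [23, 34]
-115 -42 [-9.66  0.23 -7.01  6.9   0.05 -9.8 ] [34, 51]
-135 -50 [-11.42   0.19  -8.24   6.9    0.05  -9.8 ] [49, 70]
-155 -58 [-13.19   0.14  -9.47   6.9    0.05  -9.8 ] [67, 90]
```

Request:
drive_tool:
  targets: [-0.4,0.1,-0.4,0,0,0,-0.8,0.15,-0.8,0.3,0,-0.4,-1.3,0.2,-1.2,0.6,0,-0.8,-2.3,0.2,-1.9,1.7,0,-2.4,-3.2,0.3,-2.5,3.4,0,-4.9,-4.4,0.35,-3.4,5.2,0,-7.3,-6.2,0.35,-4.6,6.3,0,-9,-7.9,0.3,-5.8,6.9,0,-9.8,-9.7,0.2,-7,6.9,0,-9.8,-11.4,0.2,-8.2,6.9,0,-9.8,-13.2,0.1,-9.5,6.9,0,-9.8,-13.2,0.1,-9.5,6.9,0,-9.8]

```text
time: 9.8
position: [0.6991, -0.0781, 0.0198]
tool_rot: [0.344, 0.891, 0.107, -0.278]
ft_force: [-0.6, -1.0, 0.7]
grip_width: 0.0243
```

```bash
python3 look.py s11 .578 .088
python3 - <<'E'
from cl import *
p=robot.get_obs()['position'];print(row([p[0],p[1],.3],Rt(48,35)))
E
```

```text
9.85 [ 0.69778791 -0.07595597  0.01985396] [ 0.6618531  -0.22039008  0.5922978 ]
0.045 1190 [0.5787 0.0889]
0.1 1740 [0.5787 0.0886]
can(corr) [0.5772 0.0887] stall xy -0.001473744555984018 0.0006172122788108278 0.0010844429599516532
[ 1.599e+01  2.000e-02 -2.300e+01  1.200e-01  1.900e-01 -1.100e-01]
```

View pics/s11.png

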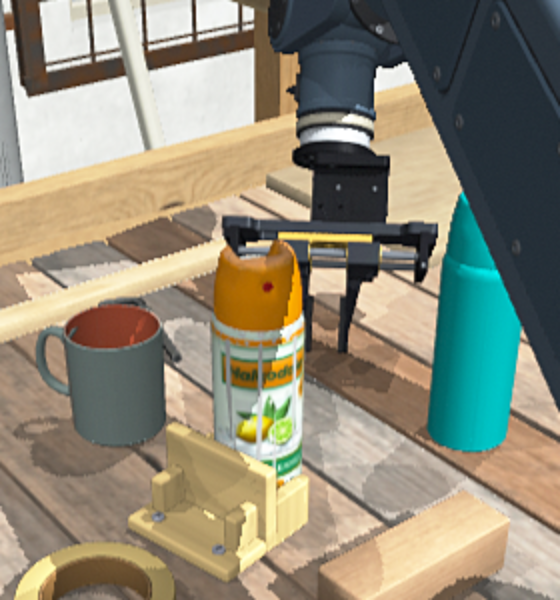

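Request:
drive_tool:
  targets: [2,0,-3,0,0,0,4,0,-6,0,0,0,6,0,-8.8,0,0,0,8,0,-11.6,0,0,0,10,0,-14.5,0,0,0,12,0,-17.3,0,0,0,14,0,-20,0,0,0,15,0,-21.5,0,0,0,15,0,-21.5,0,0,0,15,0,-21.5,0,0,0,15,0,-21.5,0,0,0]

```text
time: 10.77
position: [0.6958, -0.0726, 0.2809]
tool_rot: [0.342, 0.89, 0.107, -0.282]
ft_force: [0.1, -0.2, 0.5]
grip_width: 0.0243
```

```bash
python3 look.py s12 .578 .088
python3 - <<'E'
from cl import *
from scipy.optimize import least_squares
p,d=robot.camera('top');C=cloud('top',d);cv2.imwrite('pics/t12.png',cv2.resize(p[90:290,190:440,::-1],None,fx=3,fy=3))
Q=C.reshape(-1,3);Q=Q[(Q[:,2]>.045)&(Q[:,2]<.155)&(np.hypot(Q[:,0]-.5775,Q[:,1]-.0885)<.04)&((Q[:,:2]-HOME)@SX<.02)]
r=least_squares(lambda a:np.hypot(Q[:,0]-a[0],Q[:,1]-a[1])-.032,[.5775,.0885],loss='soft_l1',f_scale=.001);print(len(Q),r.x,(r.x-HOME)@SX,(r.x-HOME)@SY)
print(robot.get_obs()['joint_velocities'].round(3))
E
```

```text
10.8167 [ 0.6956255  -0.07270101  0.28022428] [-0.00597882 -0.26703236  0.06161236]
0.045 1203 [0.5786 0.089 ]
0.1 1732 [0.5788 0.0886]
can(corr) [0.5772 0.0887] stall xy -0.0014441853637737177 0.0006429282872707511 0.0011313454591845601
58 [0.57590818 0.08786044] -0.0020189545089934276 0.0020998086546488784
[-0.003  0.005 -0.006  0.     0.004  0.   ]
```

View pics/t12.png

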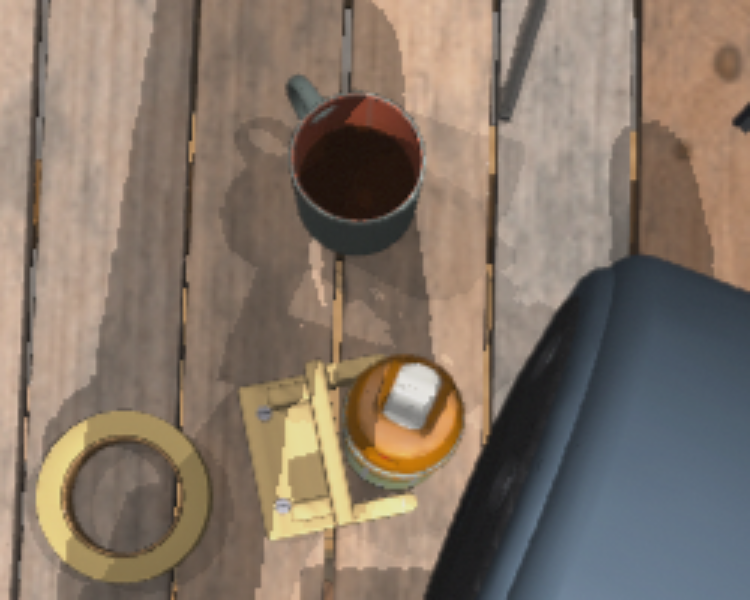

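The enlarged top crop shows the can between the stall walls, close to the back board (cap at about (405,415)). The mug and tape roll are where they started, and the hand is clear. Handing in.

```bash
python3 -c "
from rig import robot
print(robot.hand_in())"
```

```text
the job is handed in; nothing more can be done
None
```

The spray can is standing in the stall just short of the back board, and I handed the job in at about 11 s; no verdict was reported.

I pushed it low on its body with the fingers about 24 mm apart and the hand leaned back 35°. On the way I turned the hand to pass between the turquoise can and the mug. I then backed out and lifted the hand clear.

**Can position:** the scene camera puts it at x ≈ -1.5 mm, y ≈ +0.6 mm in the stall frame. The top camera gives x ≈ -2.0 mm, y ≈ +2.1 mm, but from only 58 depth points. Both are well inside the tolerances and agree to about 1.5 mm. I allowed for the scene camera reading about 1.5 mm off in world x.

**Upright and forces:** the lower and upper parts of the can line up to within 0.5 mm, so it is upright. Wrist force readings between moves stayed within about 2.5 N.

**Bystanders:** the mug, tape roll and turquoise can look unmoved in the pictures. The offcut was hidden in the last top crop, but looks unmoved in the last scene picture I viewed, taken before the final lift. I did not re-measure any of them.

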